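# Set up the capping station: load the crate, hold the caps bin open

## Task

Get the tins ready for capping: set the two tall empty tins that stand on the table upright into the two empty cells of the divided crate, one in each cell, without dropping them. Then lift the hinged cover of the caps bin by its handle and hold it half open, at 45 degrees, so that the packer can reach in for caps; the cover falls shut by itself, so finish while still holding it there. Leave everything else on the table where it is.

Things in the scene. Friction and masses are not known exactly. Their poses are not given: they have to be found in the camera images.
- tin_near: loose tall open tin, bare metal, to be placed: round, 56 mm diameter, 95 mm high, 3 mm wall, about 0.1 kg; the one of the pair nearer to the robot. Origin at the centre of its underside, z up along its axis. Stands on the table between crate and bin
- tin_far: the second loose tall tin to be placed, same shape and size, farther from the robot, between crate and bin
- crate: grey plastic divided crate, open on top, fixed on the table to the left or to the right: 192 x 192 mm, walls 45 mm high and 6 mm thick, 6 mm floor, 2 x 2 cells 87 mm square. Origin at the centre of its underside, x away from the robot (yawed up to 0.3 rad), z up. The two cells of the row nearer the robot are empty, the two rear cells hold a tin each
- cell_left (a point): centre of the floor (6 mm above the table) of the empty crate cell on the near row, at the crate's +y side
- cell_right (a point): centre of the floor (6 mm above the table) of the empty crate cell on the near row, at the crate's -y side
- tin_c: tall tin like the others, already in the rear cell of the crate at its -y side; origin at the centre of its underside; leave it
- tin_d: tall tin like the others, already in the rear cell of the crate at its +y side; origin at the centre of its underside; leave it
- bin: caps bin: stainless steel box fixed on the table on the side across from the crate, 200 (x) x 180 (y) x 100 mm high, with the cover on top. Origin at the centre of its underside, x away from the robot (yawed up to 0.25 rad), z up; the hinge runs along y at the far rim. Round white caps lie inside
- cover (a joint): opening angle of the bin's flat cover (206 x 188 mm, 8 mm thick, about 0.45 kg), rad: 0 shut, 0.785 is 45 degrees, stop at 1.3. Opening lifts the edge nearer the robot. Nothing keeps it open: it falls shut from any angle
- cover_handle (a point): middle of the round bar of the cover's handle: bar 12 mm thick, 120 mm long, parallel to the hinge, 40 mm above the cover's upper face on a post at each end (bar axis 148 mm above the table when shut), 170 mm nearer to the robot than the hinge. The point moves with the cover; its axes are the cover's (y along the bar)
- cover_hinge (a point): point on the hinge axis of the cover, middle of the bin's far top rim, 100 mm above the table; axes as the bin's (hinge axis along y)
- flat_tin: low closed tin, 80 mm diameter, 28 mm high, behind the tall tins; leave it. Origin at the centre of its underside
- bowl: round green plastic bowl, 120 mm wide, 45 mm high, at the back; leave it. Origin under its centre
- jar: closed glass jar, 72 mm diameter, 110 mm high, at the back; leave it. Origin under its centre
- spatula: spatula lying crosswise in front of the robot's base, nearer than the tins; leave it. Origin under it
- tub: orange open plastic tub, 150 x 200 x 90 mm high, at the far left; leave it. Origin under its centre
Things that resemble listed ones, but are neither listed nor needed, are in the scene too. What is shaped like the flat_tin but orange or pink is not meant.

How it is judged:
By the outcome, as a careful person would: the job done as asked, in the order asked, and still so for the second after the job is handed in, while the arm keeps its last pose, push and grip.
It also fails if it takes over 72 s, if anything falls off the work surface, if the arm or the gripper's body presses on something with over 40 N, if the wrist force passes 120 N, or if a joint passes its speed limit or range.

## Robot

A 6-joint arm with a two-finger parallel gripper is mounted at the origin on the work surface. World frame = base frame: x ahead of the robot, y to its left, z up, the work surface at z = 0. Lengths are in m, angles in rad, forces in N, time in s.
With the tool pointing down it reaches from about 0.225 to 0.875 m from the base axis. Payload 3.4 kg.
Tool frame: the origin (TCP) lies at the very end of the fingers, on their centre line; the grasp point (between the pads) lies behind it (manip.grasp_offset is the z of the grasp point in the tool frame, in m); z points along the fingers, y is the line along which they close (so a half turn about z gives the same grasp; the last joint's range is limited). The gripper opens to 85 mm and grips with 20 to 120 N. Pads are 22 mm wide; open, the fingers measure 114 mm over their backs; the gripper's body (76 mm by 85 mm) begins 54 mm behind the grasp point. The pads swing forward as they close: fully open they stand 13 mm farther back than shut.
Start: joints at [1.077, 0.276, 1.505, -0, 1.361, -0.121], TCP at [0.209, 0.536, 0.231] pointing down, gripper open.
Joint ranges: [-2.89, 2.89], [-0.75, 2.08], [0.22, 2.7], [-1.18, 4.32], [0.11, 2.71], [-2.7, 2.7]. Speed limits (rad/s): [2.57, 2.57, 3.14, 3.14, 3.14, 3.14].

## Interface

Orientations are given as a unit quaternion [w, x, y, z].
In Python, from rig import manip gives the robot as it stands.
- The arm moves only by the shell command python3 -m pendant 'ROWS' [FORCE]. ROWS is JSON, a list of rows, each an object of numbers: "dx", "dy", "dz": the shift along the tool's x, y, z in m; "rx", "ry", "rz": the turn, a rotation vector about the tool's x, y, z in degrees; "hand": the finger opening in m, from 0 to 0.0854. In form: [{"dx": .., "dy": .., "dz": .., "rx": .., "ry": .., "rz": .., "hand": ..}, ...]. A call has 1 to 12 rows; each row shifts and turns the commanded pose from where the row before left it, along the tool's axes as they then stand; what a row does not reach is not made up. A row lasts 1/12 s, in which the tool goes at most 41.7 mm and 7.16 degrees, less where a joint would pass 70% of its speed; a pose out of reach is approached as far as the arm can. A call is refused whole if a number of a shift passes 0.0417 or a number of a turn 7.16, either way. A call with a gripper value outside its range is refused whole. The fingers move at their own pace and stop on an object; FORCE is the grip in N (left out, the last holds). Time passes only in rows, so rows that do not move let the fingers close. It gives the time, the measured TCP pose, the force, the opening and the grip force at its end, in the units of the state.
- manip.get_state(): the state, without advancing time (a new reading comes with each control period).
- manip.get_image(name): name is "side" or "top"; returns a dict with "frame" (480x640x3 uint8, red, green, blue), "fx", "fy", "cx", "cy" (pixels), "distortion" ([k1, k2, p1, p2, k3] as OpenCV has them; the pictures are not rectified), "position" and "attitude" of the camera in the world. Camera axes: x right, y up, looking along -z (the intrinsics and any distortion apply to the point x, -y, -z); pixel columns grow to the right and rows downward; lengths in m; the calibration is good to about 2 mm. A picture is of the moment at which its call begins. There is no depth.
- manip.sign_off(): hands the job in; it is judged then, once.
The state is a dict: "clock": time; "qpos": joint angles; "qd": joint speeds; "effort": joint torques, N m; "position": TCP position; "ee_rot": TCP orientation; "contact_force": force on the tool from outside, world axes, zero at the start; "moment": the same for the moment, N m; "width": finger opening in m; "gripper_force": force on a finger pad.
Only numpy, scipy, OpenCV 4.12 (cv2) and the standard library are available. Lean on these libraries where they do the work, as an engineer would, in place of code of your own. Each camera call takes 0.05 s, during which the arm holds its last target. There are 200 camera calls.

## Working session

There is one attempt and no reset: what is moved stays moved. The work goes in short steps, Python scripts to look and compute and a shell command to move; the robot and the scene stay as the last step left them, time stands still between calls to the robot, and variables do not carry over. Pictures are saved under pics/ and viewed, at most 10 in all, crops included, and the job is handed in when it is done.

```bash
ls; mkdir -p pics; python3 - <<'E'
from rig import manip
import cv2
s=manip.get_state(); print({k:s[k] for k in('clock','position','ee_rot','width')}, manip.grasp_offset)
for n in('top','side'):
    d=manip.get_image(n); cv2.imwrite(f'pics/{n}0.png',d['frame'][:,:,::-1])
    print(n,{k:d[k] for k in d if k!='frame'})
E
```

```text
pics
{'clock': 0.0, 'position': array([0.2091582 , 0.53505146, 0.23044518]), 'ee_rot': array([-2.92083899e-04,  1.85316765e-01,  9.82678416e-01, -8.61858442e-04]), 'width': 0.08545182855106402} -0.0187
top {'fx': 518.0714582677108, 'fy': 518.0714582677108, 'cx': 313.4832162470101, 'cy': 236.4285821912123, 'distortion': array([-0.09706062,  0.        ,  0.        ,  0.        ,  0.        ]), 'position': array([0.28165084, 0.06978198, 1.51020152]), 'attitude': array([ 0.71289852,  0.07931847, -0.08116762, -0.6920232 ])}
side {'fx': 527.5722729995705, 'fy': 527.5722729995705, 'cx': 322.41014668175086, 'cy': 250.883651222452, 'distortion': array([0.02992754, 0.        , 0.        , 0.        , 0.        ]), 'position': array([ 0.45499234, -0.96146396,  1.25858884]), 'attitude': array([ 0.93229033,  0.35456393, -0.03426546, -0.06280955])}
```

View pics/top0.png

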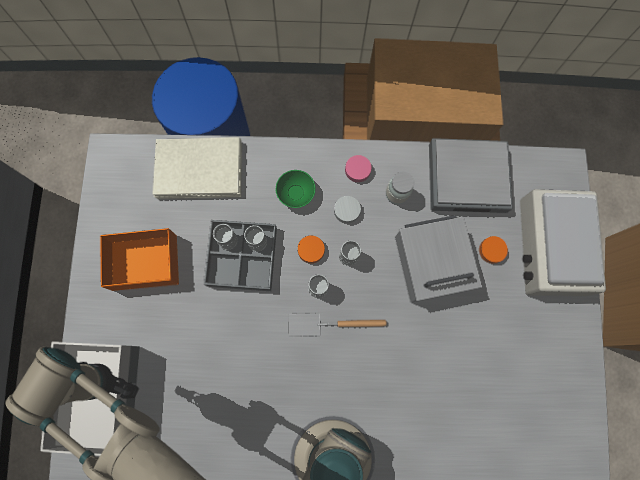

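View pics/side0.png

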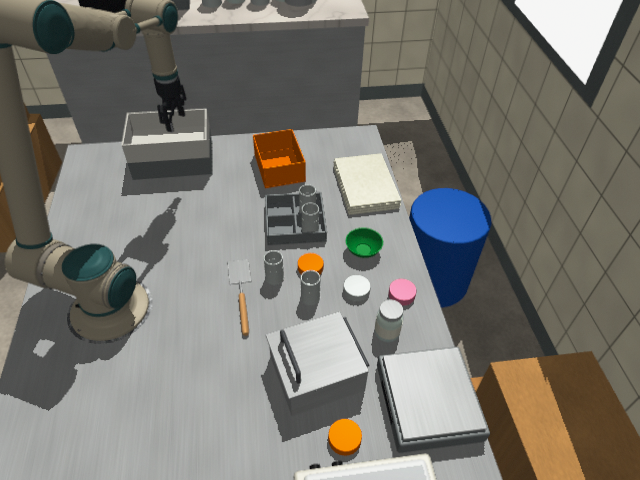

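The top view shows the near tin at about (318,286), the far tin at (350,251), the crate spanning (206–278, 221–292), and the bin with its handle at about (450,281). In the side view the tins are at (273,255) and (310,275), and the handle is at (290,355). Next is an enlarged crop.

```bash
cat > h.py <<'E'
import numpy as np, cv2
from scipy.spatial.transform import Rotation as R
from rig import manip
def rot(q): return R.from_quat(np.roll(q,-1)).as_matrix()
def ray(d,uv):
    K=np.array([[d['fx'],0,d['cx']],[0,d['fy'],d['cy']],[0,0,1]])
    p=cv2.undistortPoints(np.array(uv,float).reshape(-1,1,2),K,d['distortion'])[:,0]
    v=np.c_[p[:,0],-p[:,1],-np.ones(len(p))]@rot(d['attitude']).T
    return d['position'],v/np.linalg.norm(v,axis=1)[:,None]
def plane(d,uv,z):
    o,v=ray(d,uv); return o+v*((z-o[2])/v[:,2])[:,None]
def pix(d,P):
    K=np.array([[d['fx'],0,d['cx']],[0,d['fy'],d['cy']],[0,0,1]])
    c=(np.atleast_2d(P)-d['position'])@rot(d['attitude']); c=c*[1,-1,-1]
    return cv2.projectPoints(c,np.zeros(3),np.zeros(3),K,d['distortion'])[0][:,0]
def cross2(d1,u1,d2,u2):
    o1,a=ray(d1,u1);o2,b=ray(d2,u2);out=[]
    for x,y in zip(a,b):
        t=np.linalg.lstsq(np.c_[x,-y],o2-o1,rcond=None)[0]
        p,q=o1+x*t[0],o2+y*t[1]; out.append(np.r_[(p+q)/2,np.linalg.norm(p-q)])
    return np.array(out)
def crop(img,x0,y0,x1,y1,s,step=20):
    c=cv2.resize(img[y0:y1,x0:x1,::-1],None,fx=s,fy=s,interpolation=cv2.INTER_CUBIC).copy()
    for x in range(-(-x0//step)*step,x1,step): cv2.putText(c,str(x),(int((x-x0+.5)*s),8),0,.3,(0,0,255)); cv2.line(c,(int((x-x0+.5)*s),10),(int((x-x0+.5)*s),16),(0,0,255))
    for y in range(-(-y0//step)*step,y1,step): cv2.putText(c,str(y),(0,int((y-y0+.5)*s)),0,.3,(0,0,255)); cv2.line(c,(18,int((y-y0+.5)*s)),(24,int((y-y0+.5)*s)),(0,0,255))
    return c
E
python3 - <<'E'
from h import *
t=manip.get_image('top')['frame'];s=manip.get_image('side')['frame']
a=crop(t,200,212,370,304,4);b=crop(t,392,210,492,314,3)
c=np.zeros((600,800,3),np.uint8)
a=crop(t,200,212,370,302,4.7) ; c[:a.shape[0],:a.shape[1]]=a[:,:800]
b=crop(t,392,212,492,312,1.7)
b=crop(t,395,265,492,308,4); c[424:424+172,:388]=b
b=crop(s,265,310,370,354,3.9); c[424:424+b.shape[0],390:390+b.shape[1]]=b[:176,:410]
cv2.imwrite('pics/crop1.png',c)
E
```

```text
(no output)
```

View pics/crop1.png

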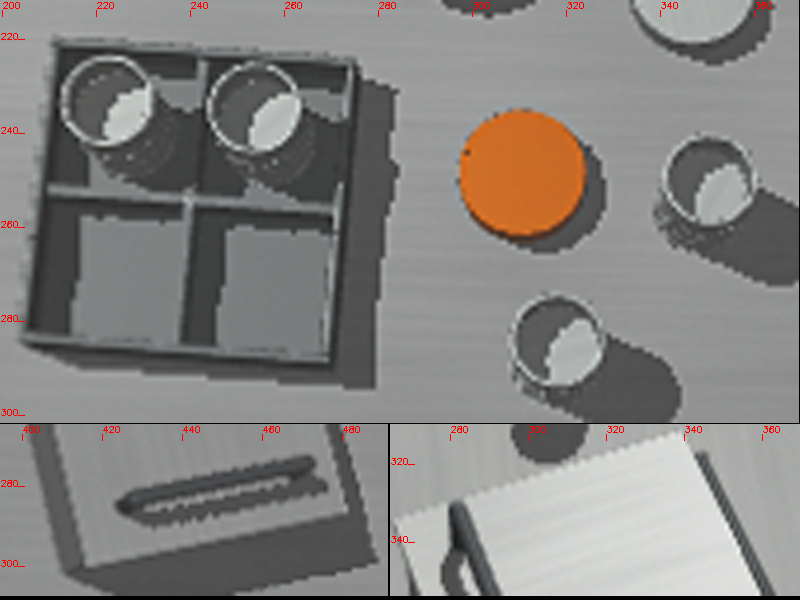

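Crop readings in image pixels:
- **Near tin rim:** centre (317.8, 283.8)
- **Far tin rim:** centre (350.6, 250.2)
- **Crate top corners:** (211.2, 220.4), (275.2, 224.7), (270.1, 288.1), (205.2, 284.5)
- **Handle bar ends:** about (425.7, 284.2) and (471.5, 274.5)

```bash
python3 - <<'E'
from h import *
np.set_printoptions(precision=4,suppress=True)
d=manip.get_image('top')
t=plane(d,[(317.8,283.8),(350.6,250.2)],.095); print('tins',t)
print('r check', plane(d,[(317.8+9.8,283.8)],.095)-t[0])
c=plane(d,[(211.2,220.4),(275.2,224.7),(270.1,288.1),(205.2,284.5)],.045); print('crate',c, np.linalg.norm(c-np.roll(c,-1,0),axis=1))
o=c.mean(0); ux=(c[0]+c[1]-c[2]-c[3]); yaw=np.arctan2(ux[1],ux[0]); uy=c[0]+c[3]-c[1]-c[2]; yaw2=np.arctan2(-uy[0],uy[1]); print(o,yaw,yaw2, 'div',plane(d,[(240.1,254.1)],.045))
y=(yaw+yaw2)/2; X=np.array([np.cos(y),np.sin(y)]);Y=np.array([-X[1],X[0]])
print('cellL',o[:2]-.0465*X+.0465*Y,'cellR',o[:2]-.0465*X-.0465*Y)
b=plane(d,[(425.7,284.2),(471.5,274.5)],.148); v=b[0]-b[1]; print('bar',b,b.mean(0),np.linalg.norm(v),'yaw',np.arctan2(-v[0],v[1]))
s=manip.get_image('side'); 
P=np.array([*t,*c,*b]); p=pix(s,P); print(p)
e=s['frame'][:,:,::-1].copy()
big=cv2.resize(e[160:400,230:400],None,fx=2.5,fy=2.5,interpolation=cv2.INTER_CUBIC)
def M(q): cv2.drawMarker(big,tuple(int(round(k)) for k in ((q[0]-230+.5)*2.5,(q[1]-160+.5)*2.5)),(0,0,255),0,8)
for q in p: M(q)
for tt in t:
    for a in np.linspace(0,6.28,16): M(pix(s,tt+.028*np.array([np.cos(a),np.sin(a),0]))[0])
cv2.imwrite('pics/chk.png',big)
E
```

```text
tins [[ 0.476   0.0551  0.095 ]
 [ 0.573  -0.0338  0.095 ]]
r check [[ 0.0008 -0.0269  0.    ]]
crate [[0.6599 0.3721 0.045 ]
 [0.6525 0.1836 0.045 ]
 [0.4665 0.1897 0.045 ]
 [0.4707 0.3756 0.045 ]] [0.1886 0.1862 0.1859 0.1892]
[0.5624 0.2802 0.045 ] -0.02565811341620241 -0.031045636450433192 div [[0.5621 0.2809 0.045 ]]
cellL [0.5172 0.328 ] cellR [0.5146 0.2351]
bar [[ 0.4757 -0.2313  0.148 ]
 [ 0.505  -0.3562  0.148 ]] [ 0.4903 -0.2938  0.148 ] 0.1282749847431796 yaw 0.2308242240335017
[[272.5094 257.5201]
 [309.3326 277.8574]
 [319.7032 192.6003]
 [325.5835 232.3677]
 [266.8959 236.228 ]
 [264.1616 196.407 ]
 [280.3927 329.9712]
 [297.7053 373.6161]]
```

View pics/chk.png

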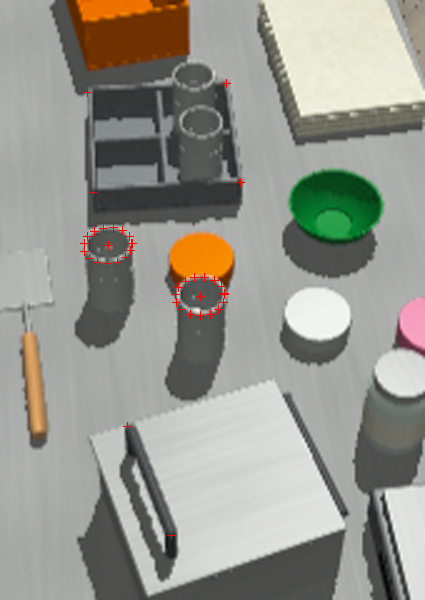

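In the side view the projected tin rims, crate corners and bar ends all fall on the real ones, so the measurements hold. I'm moving over the near tin with the hand fully open.

```bash
cat > to.py <<'E'
import sys; from h import *
# usage: to.py x y z -> remaining TCP shift in tool axes; tool axes in world
np.set_printoptions(precision=4,suppress=True)
s=manip.get_state(); T=rot(s['ee_rot'])
print('tool shift',(np.array(list(map(float,sys.argv[1:4])))-s['position'])@T,'yaw of y',np.degrees(np.arctan2(T[1,1],T[0,1])),'z',T[:,2],'q',s['qpos'],'t',s['clock'])
E
python3 -m pendant '[{"dx":-0.0282,"dy":-0.0233},{"dx":-0.0282,"dy":-0.0233},{"dx":-0.0282,"dy":-0.0233},{"dx":-0.0282,"dy":-0.0233},{"dx":-0.0282,"dy":-0.0233},{"dx":-0.0282,"dy":-0.0233},{"dx":-0.0282,"dy":-0.0233},{"dx":-0.0282,"dy":-0.0233},{"dx":-0.0282,"dy":-0.0233},{"dx":-0.0282,"dy":-0.0233},{"dx":-0.0282,"dy":-0.0233},{"dx":-0.0282,"dy":-0.0233}]' 40
python3 -m pendant '[{"dx":-0.0282,"dy":-0.0233},{"dx":-0.0282,"dy":-0.0233},{"dx":-0.0282,"dy":-0.0233},{"dz":0.03},{"dz":0.03},{},{}]'
python3 to.py .476 .055 .058
```

```text
tool shift [-0.4233 -0.3502  0.1732] yaw of y 68.63881655882267 z [-0.0003 -0.0005 -1.    ] q [ 1.077   0.2762  1.5053  0.      1.3607 -0.121 ] t 0.3invalid input
invalid input
```

```bash
python3 -m pendant '[{"dx":-0.0282,"dy":-0.0233,"dz":0,"rx":0,"ry":0,"rz":0,"hand":0.085}]' 40; python3 -m pendant '[{"dx":-0.0282,"dy":-0.0233,"hand":0.085}]' 40
```

```text
clock: 0.38
position: [0.2257, 0.5079, 0.2309]
ee_rot: [-0.001, 0.183, 0.983, 0.002]
contact_force: [1.3, 0.1, 0.8]
width: 0.0851
gripper_force: 0.0invalid input
```

Every row needs all seven keys.

```bash

python3 -m pendant '[{"dx":-0.03,"dy":-0.025,"dz":0,"rx":0,"ry":0,"rz":0,"hand":0.085},{"dx":-0.03,"dy":-0.025,"dz":0,"rx":0,"ry":0,"rz":0,"hand":0.085},{"dx":-0.03,"dy":-0.025,"dz":0,"rx":0,"ry":0,"rz":0,"hand":0.085},{"dx":-0.03,"dy":-0.025,"dz":0,"rx":0,"ry":0,"rz":0,"hand":0.085},{"dx":-0.03,"dy":-0.025,"dz":0,"rx":0,"ry":0,"rz":0,"hand":0.085},{"dx":-0.03,"dy":-0.025,"dz":0,"rx":0,"ry":0,"rz":0,"hand":0.085},{"dx":-0.03,"dy":-0.025,"dz":0,"rx":0,"ry":0,"rz":0,"hand":0.085},{"dx":-0.03,"dy":-0.025,"dz":0,"rx":0,"ry":0,"rz":0,"hand":0.085},{"dx":-0.03,"dy":-0.025,"dz":0,"rx":0,"ry":0,"rz":0,"hand":0.085},{"dx":-0.03,"dy":-0.025,"dz":0,"rx":0,"ry":0,"rz":0,"hand":0.085},{"dx":-0.03,"dy":-0.025,"dz":0,"rx":0,"ry":0,"rz":0,"hand":0.085},{"dx":-0.03,"dy":-0.025,"dz":0,"rx":0,"ry":0,"rz":0,"hand":0.085}]'
python3 -m pendant '[{"dx":-0.03,"dy":-0.025,"dz":0.03,"rx":0,"ry":0,"rz":0,"hand":0.085},{"dx":0,"dy":0,"dz":0.03,"rx":0,"ry":0,"rz":0,"hand":0.085},{"dx":0,"dy":0,"dz":0,"rx":0,"ry":0,"rz":0,"hand":0.085},{"dx":0,"dy":0,"dz":0,"rx":0,"ry":0,"rz":0,"hand":0.085}]'
python3 to.py .476 .055 .058
```

```text
clock: 1.38
position: [0.4537, 0.0912, 0.2315]
ee_rot: [0.0, 0.185, 0.983, 0.0]
contact_force: [0.4, 0.1, -0.4]
width: 0.0848
gripper_force: 0.0
clock: 1.72
position: [0.4678, 0.0639, 0.1749]
ee_rot: [-0.002, 0.186, 0.983, -0.0]
contact_force: [0.1, 0.9, 0.7]
width: 0.085
gripper_force: 0.0
tool shift [-0.0113 -0.0051  0.1168] yaw of y 68.57094952401623 z [-0.0043  0.0005 -1.    ] q [-0.0122  0.1653  1.8026  0.0005  1.178  -1.2092] t 1.7167
```

```bash

python3 -m pendant '[{"dx":-0.0113,"dy":-0.0051,"dz":0.0,"rx":0,"ry":0,"rz":0,"hand":0.085},{"dx":0,"dy":0,"dz":0.03,"rx":0,"ry":0,"rz":0,"hand":0.085},{"dx":0,"dy":0,"dz":0.03,"rx":0,"ry":0,"rz":0,"hand":0.085},{"dx":0,"dy":0,"dz":0.03,"rx":0,"ry":0,"rz":0,"hand":0.085},{"dx":0,"dy":0,"dz":0.027,"rx":0,"ry":0,"rz":0,"hand":0.085},{"dx":0,"dy":0,"dz":0,"rx":0,"ry":0,"rz":0,"hand":0.085},{"dx":0,"dy":0,"dz":0,"rx":0,"ry":0,"rz":0,"hand":0.085}]'
python3 to.py .476 .055 .058
python3 - <<'E'
from h import *
t=manip.get_image('top')['frame'];s=manip.get_image('side')['frame']
c=np.hstack([crop(t,270,230,370,310,4),crop(s,230,220,330,300,4)]); cv2.imwrite('pics/g1.png',c)
E
```

```text
clock: 2.3
position: [0.4786, 0.0557, 0.0596]
ee_rot: [0.0, 0.185, 0.983, 0.0]
contact_force: [0.7, -0.1, -0.3]
width: 0.0852
gripper_force: 0.0
tool shift [ 0.0022 -0.0016  0.0016] yaw of y 68.72742953055807 z [ 0.0003 -0.     -1.    ] q [-0.0287  0.3048  1.9516 -0.      0.8849 -1.2282] t 2.3
```

View pics/g1.png

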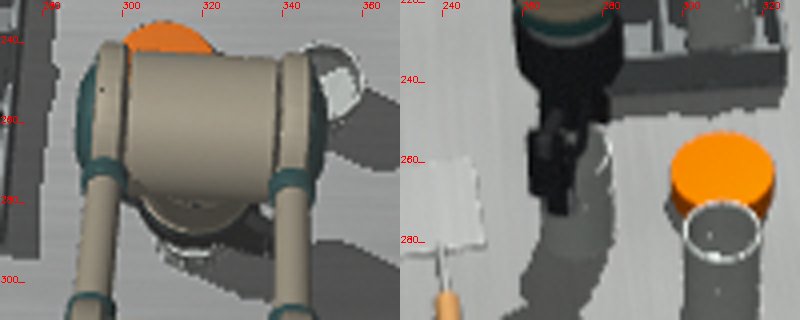

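The side view shows the fingers straddling the near tin, with the tip at about (268,272). I'm closing on it and lifting.

```bash

python3 -m pendant '[{"dx":0.002,"dy":-0.001,"dz":0.002,"rx":0,"ry":0,"rz":0,"hand":0.06},{"dx":0,"dy":0,"dz":0,"rx":0,"ry":0,"rz":0,"hand":0.045},{"dx":0,"dy":0,"dz":0,"rx":0,"ry":0,"rz":0,"hand":0.045},{"dx":0,"dy":0,"dz":0,"rx":0,"ry":0,"rz":0,"hand":0.045},{"dx":0,"dy":0,"dz":0,"rx":0,"ry":0,"rz":0,"hand":0.045},{"dx":0,"dy":0,"dz":0,"rx":0,"ry":0,"rz":0,"hand":0.045}]' 35
python3 to.py .476 .055 .058
```

```text
clock: 2.9
position: [0.4763, 0.0549, 0.0583]
ee_rot: [0.001, 0.185, 0.983, 0.0]
contact_force: [-0.9, -1.6, 7.4]
width: 0.0542
gripper_force: 36.9
tool shift [0.0003 0.     0.0003] yaw of y 68.64135907618567 z [ 0.002  -0.0001 -1.    ] q [-0.0305  0.3029  1.9595 -0.0001  0.8772 -1.2284] t 2.9
```

```bash

python3 -m pendant '[{"dx":0,"dy":0,"dz":-0.02,"rx":0,"ry":0,"rz":0,"hand":0.045},{"dx":0,"dy":0,"dz":-0.03,"rx":0,"ry":0,"rz":0,"hand":0.045},{"dx":0,"dy":0,"dz":-0.03,"rx":0,"ry":0,"rz":0,"hand":0.045},{"dx":0,"dy":0,"dz":-0.03,"rx":0,"ry":0,"rz":0,"hand":0.045},{"dx":0.0034,"dy":0.015,"dz":0,"rx":0,"ry":0,"rz":0,"hand":0.045},{"dx":0.0068,"dy":0.0299,"dz":0,"rx":0,"ry":0,"rz":0,"hand":0.045},{"dx":0.0068,"dy":0.0299,"dz":0,"rx":0,"ry":0,"rz":0,"hand":0.045},{"dx":0.0068,"dy":0.0299,"dz":0,"rx":0,"ry":0,"rz":0,"hand":0.045},{"dx":0.0068,"dy":0.0299,"dz":0,"rx":0,"ry":0,"rz":0,"hand":0.045},{"dx":0.0068,"dy":0.0299,"dz":0,"rx":0,"ry":0,"rz":0,"hand":0.045},{"dx":0.0068,"dy":0.0299,"dz":0,"rx":0,"ry":0,"rz":0,"hand":0.045},{"dx":0.0068,"dy":0.0299,"dz":0,"rx":0,"ry":0,"rz":0,"hand":0.045}]'
python3 -m pendant '[{"dx":0.0068,"dy":0.0299,"dz":0,"rx":0,"ry":0,"rz":0,"hand":0.045},{"dx":0.0034,"dy":0.015,"dz":0,"rx":0,"ry":0,"rz":0,"hand":0.045},{"dx":0,"dy":0,"dz":0,"rx":0,"ry":0,"rz":0,"hand":0.045},{"dx":0,"dy":0,"dz":0,"rx":0,"ry":0,"rz":0,"hand":0.045}]'
python3 to.py .517 .328 .065
```

```text
clock: 3.9
position: [0.5096, 0.284, 0.167]
ee_rot: [-0.0, 0.185, 0.983, 0.0]
contact_force: [0.5, -0.7, -2.4]
width: 0.0539
gripper_force: 38.1
clock: 4.23
position: [0.5162, 0.328, 0.1665]
ee_rot: [-0.0, 0.185, 0.983, -0.001]
contact_force: [0.3, 0.1, -1.9]
width: 0.0544
gripper_force: 38.1
tool shift [-0.0007  0.0005  0.1015] yaw of y 68.730165866427 z [-0.0009 -0.0014 -1.    ] q [ 0.4528  0.3718  1.5259 -0.0009  1.2453 -0.7465] t 4.2333
```

```bash

python3 -m pendant '[{"dx":0,"dy":0,"dz":0.025,"rx":0,"ry":0,"rz":0,"hand":0.045},{"dx":0,"dy":0,"dz":0.025,"rx":0,"ry":0,"rz":0,"hand":0.045},{"dx":0,"dy":0,"dz":0.02,"rx":0,"ry":0,"rz":0,"hand":0.045},{"dx":0,"dy":0,"dz":0.015,"rx":0,"ry":0,"rz":0,"hand":0.045},{"dx":0,"dy":0,"dz":0.008,"rx":0,"ry":0,"rz":0,"hand":0.045},{"dx":0,"dy":0,"dz":0.003,"rx":0,"ry":0,"rz":0,"hand":0.045},{"dx":0,"dy":0,"dz":0.0,"rx":0,"ry":0,"rz":0,"hand":0.045},{"dx":0,"dy":0,"dz":0.0,"rx":0,"ry":0,"rz":0,"hand":0.045}]'
python3 to.py .517 .328 .065
python3 - <<'E'
from h import *
t=manip.get_image('top')['frame'];s=manip.get_image('side')['frame']
c=np.hstack([crop(t,190,215,290,295,4),crop(s,240,160,340,240,4)]); cv2.imwrite('pics/p1.png',c)
E
```

```text
clock: 4.9
position: [0.5174, 0.3277, 0.0719]
ee_rot: [0.001, 0.186, 0.983, 0.0]
contact_force: [0.2, 0.1, -1.5]
width: 0.054
gripper_force: 38.1
tool shift [0.0004 0.0001 0.0069] yaw of y 68.60576987662886 z [ 0.0015  0.0006 -1.    ] q [ 0.4512  0.454   1.6507 -0.0002  1.0353 -0.7461] t 4.9
```

View pics/p1.png

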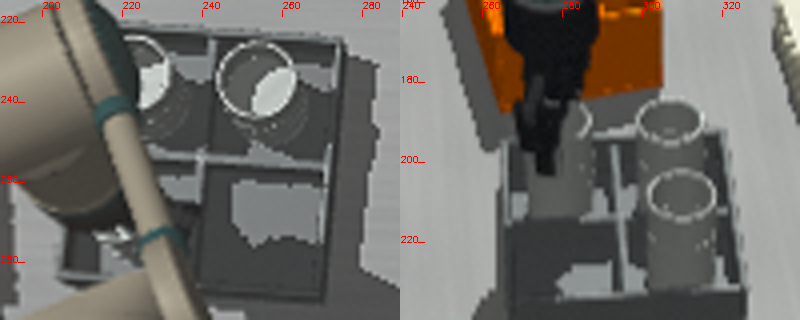

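The tin is inside the near-left cell: in the side view its body is at (280,205), clear of the dividers. I'm lowering it gently until it touches.

```bash

python3 -m pendant '[{"dx":0,"dy":0,"dz":0.002,"rx":0,"ry":0,"rz":0,"hand":0.045},{"dx":0,"dy":0,"dz":0.002,"rx":0,"ry":0,"rz":0,"hand":0.045},{"dx":0,"dy":0,"dz":0.0015,"rx":0,"ry":0,"rz":0,"hand":0.045},{"dx":0,"dy":0,"dz":0,"rx":0,"ry":0,"rz":0,"hand":0.045},{"dx":0,"dy":0,"dz":0.0,"rx":0,"ry":0,"rz":0,"hand":0.045}]'
python3 -m pendant '[{"dx":0,"dy":0,"dz":0.001,"rx":0,"ry":0,"rz":0,"hand":0.045},{"dx":0,"dy":0,"dz":0,"rx":0,"ry":0,"rz":0,"hand":0.045}]'
python3 -m pendant '[{"dx":0,"dy":0,"dz":0.001,"rx":0,"ry":0,"rz":0,"hand":0.045},{"dx":0,"dy":0,"dz":0,"rx":0,"ry":0,"rz":0,"hand":0.045}]'
```

```text
clock: 5.42
position: [0.5165, 0.3281, 0.0653]
ee_rot: [-0.0, 0.185, 0.983, -0.0]
contact_force: [0.3, 0.1, -1.2]
width: 0.0542
gripper_force: 38.1
clock: 5.58
position: [0.5168, 0.3281, 0.0644]
ee_rot: [0.0, 0.185, 0.983, 0.0]
contact_force: [0.0, 0.7, -0.8]
width: 0.0543
gripper_force: 38.1
clock: 5.75
position: [0.5168, 0.3281, 0.0643]
ee_rot: [0.0, 0.185, 0.983, 0.0]
contact_force: [-0.7, -0.5, 4.3]
width: 0.0541
gripper_force: 38.5
```

It has touched down (+4 N). I'm releasing and rising.

```bash

python3 -m pendant '[{"dx":0,"dy":0,"dz":0,"rx":0,"ry":0,"rz":0,"hand":0.058},{"dx":0,"dy":0,"dz":0,"rx":0,"ry":0,"rz":0,"hand":0.065},{"dx":0,"dy":0,"dz":0,"rx":0,"ry":0,"rz":0,"hand":0.076},{"dx":0,"dy":0,"dz":0,"rx":0,"ry":0,"rz":0,"hand":0.076},{"dx":0,"dy":0,"dz":0,"rx":0,"ry":0,"rz":0,"hand":0.076},{"dx":0,"dy":0,"dz":-0.01,"rx":0,"ry":0,"rz":0,"hand":0.076},{"dx":0,"dy":0,"dz":-0.02,"rx":0,"ry":0,"rz":0,"hand":0.076},{"dx":0,"dy":0,"dz":-0.03,"rx":0,"ry":0,"rz":0,"hand":0.085},{"dx":0,"dy":0,"dz":-0.03,"rx":0,"ry":0,"rz":0,"hand":0.085},{"dx":0,"dy":0,"dz":-0.02,"rx":0,"ry":0,"rz":0,"hand":0.085},{"dx":0,"dy":0,"dz":0,"rx":0,"ry":0,"rz":0,"hand":0.085}]'
python3 to.py .573 -.034 .058
```

```text
clock: 6.67
position: [0.5196, 0.3295, 0.1796]
ee_rot: [0.004, 0.185, 0.983, 0.003]
contact_force: [0.7, 0.4, 1.3]
width: 0.0852
gripper_force: 0.0
tool shift [-0.1812 -0.3201  0.1204] yaw of y 68.64943038537241 z [ 0.0099  0.0049 -0.9999] q [ 0.4521  0.3614  1.5083  0.0001  1.2609 -0.746 ] t 6.6667
```

```bash

python3 -m pendant '[{"dx":-0.0167,"dy":-0.0288,"dz":0,"rx":0,"ry":0,"rz":0,"hand":0.085},{"dx":-0.0167,"dy":-0.0288,"dz":0,"rx":0,"ry":0,"rz":0,"hand":0.085},{"dx":-0.0167,"dy":-0.0288,"dz":0,"rx":0,"ry":0,"rz":0,"hand":0.085},{"dx":-0.0167,"dy":-0.0288,"dz":0,"rx":0,"ry":0,"rz":0,"hand":0.085},{"dx":-0.0167,"dy":-0.0288,"dz":0,"rx":0,"ry":0,"rz":0,"hand":0.085},{"dx":-0.0167,"dy":-0.0288,"dz":0,"rx":0,"ry":0,"rz":0,"hand":0.085},{"dx":-0.0167,"dy":-0.0288,"dz":0,"rx":0,"ry":0,"rz":0,"hand":0.085},{"dx":-0.0167,"dy":-0.0288,"dz":0,"rx":0,"ry":0,"rz":0,"hand":0.085},{"dx":-0.0167,"dy":-0.0288,"dz":0,"rx":0,"ry":0,"rz":0,"hand":0.085},{"dx":-0.0167,"dy":-0.0288,"dz":0,"rx":0,"ry":0,"rz":0,"hand":0.085},{"dx":-0.0167,"dy":-0.0288,"dz":0,"rx":0,"ry":0,"rz":0,"hand":0.085},{"dx":0,"dy":0,"dz":0,"rx":0,"ry":0,"rz":0,"hand":0.085}]'
python3 -m pendant '[{"dx":0,"dy":0,"dz":0,"rx":0,"ry":0,"rz":0,"hand":0.085},{"dx":0,"dy":0,"dz":0,"rx":0,"ry":0,"rz":0,"hand":0.085}]'
python3 to.py .573 -.034 .058
python3 - <<'E'
from h import *
# verify placed tin and untouched far tin rims (top view), by bright-rim circles
np.set_printoptions(precision=4,suppress=True)
d=manip.get_image('top');g=cv2.cvtColor(d['frame'],cv2.COLOR_RGB2GRAY)
cv2.imwrite('pics/p2.png',np.hstack([crop(d['frame'],190,215,290,295,4),crop(manip.get_image('side')['frame'],250,160,350,240,4)]))
E
```

```text
clock: 7.67
position: [0.5733, -0.0398, 0.1731]
ee_rot: [0.001, 0.188, 0.982, -0.002]
contact_force: [0.3, 0.0, -0.7]
width: 0.0848
gripper_force: 0.0
clock: 7.83
position: [0.5718, -0.0336, 0.1731]
ee_rot: [-0.001, 0.186, 0.983, 0.0]
contact_force: [0.0, 0.4, 0.4]
width: 0.0852
gripper_force: 0.0
tool shift [-0.0014  0.      0.1151] yaw of y 68.59558815273057 z [-0.0011  0.001  -1.    ] q [-0.1807  0.3113  1.603   0.0009  1.2286 -1.3782] t 7.8333
```

View pics/p2.png

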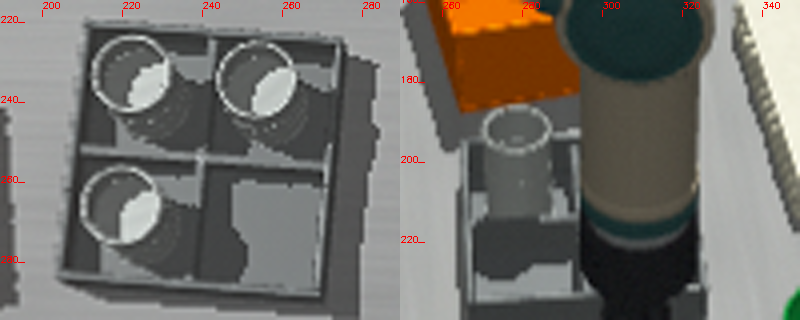

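The first tin stands upright in the near-left cell, with its rim at (219,266) in the top view. Now I'm descending on the far tin, gripping it and lifting.

```bash

python3 -m pendant '[{"dx":-0.0014,"dy":0,"dz":0.03,"rx":0,"ry":0,"rz":0,"hand":0.085},{"dx":0,"dy":0,"dz":0.03,"rx":0,"ry":0,"rz":0,"hand":0.085},{"dx":0,"dy":0,"dz":0.03,"rx":0,"ry":0,"rz":0,"hand":0.085},{"dx":0,"dy":0,"dz":0.025,"rx":0,"ry":0,"rz":0,"hand":0.085},{"dx":0,"dy":0,"dz":0,"rx":0,"ry":0,"rz":0,"hand":0.085},{"dx":0,"dy":0,"dz":0,"rx":0,"ry":0,"rz":0,"hand":0.085},{"dx":0,"dy":0,"dz":0,"rx":0,"ry":0,"rz":0,"hand":0.06},{"dx":0,"dy":0,"dz":0,"rx":0,"ry":0,"rz":0,"hand":0.045},{"dx":0,"dy":0,"dz":0,"rx":0,"ry":0,"rz":0,"hand":0.045},{"dx":0,"dy":0,"dz":0,"rx":0,"ry":0,"rz":0,"hand":0.045},{"dx":0,"dy":0,"dz":0,"rx":0,"ry":0,"rz":0,"hand":0.045},{"dx":0,"dy":0,"dz":0,"rx":0,"ry":0,"rz":0,"hand":0.045}]'
python3 to.py .5146 .235 .065
```

```text
clock: 8.93
position: [0.5752, -0.0345, 0.0607]
ee_rot: [0.002, 0.185, 0.983, 0.0]
contact_force: [-1.1, -0.2, 6.0]
width: 0.0559
gripper_force: 37.0
tool shift [ 0.1547  0.2288 -0.0046] yaw of y 68.62780471467089 z [ 0.0045 -0.0002 -1.    ] q [-0.181   0.4191  1.7491  0.0008  0.969  -1.3792] t 8.9333
```

```bash

python3 -m pendant '[{"dx":0,"dy":0,"dz":-0.02,"rx":0,"ry":0,"rz":0,"hand":0.045},{"dx":0,"dy":0,"dz":-0.03,"rx":0,"ry":0,"rz":0,"hand":0.045},{"dx":0,"dy":0,"dz":-0.03,"rx":0,"ry":0,"rz":0,"hand":0.045},{"dx":0,"dy":0,"dz":-0.03,"rx":0,"ry":0,"rz":0,"hand":0.045},{"dx":0.0084,"dy":0.0127,"dz":0,"rx":0,"ry":0,"rz":0,"hand":0.045},{"dx":0.0169,"dy":0.0255,"dz":0,"rx":0,"ry":0,"rz":0,"hand":0.045},{"dx":0.0169,"dy":0.0255,"dz":0,"rx":0,"ry":0,"rz":0,"hand":0.045},{"dx":0.0169,"dy":0.0255,"dz":0,"rx":0,"ry":0,"rz":0,"hand":0.045},{"dx":0.0169,"dy":0.0255,"dz":0,"rx":0,"ry":0,"rz":0,"hand":0.045},{"dx":0.0169,"dy":0.0255,"dz":0,"rx":0,"ry":0,"rz":0,"hand":0.045},{"dx":0.0169,"dy":0.0255,"dz":0,"rx":0,"ry":0,"rz":0,"hand":0.045},{"dx":0.0169,"dy":0.0255,"dz":0,"rx":0,"ry":0,"rz":0,"hand":0.045}]'
python3 -m pendant '[{"dx":0.0169,"dy":0.0255,"dz":0,"rx":0,"ry":0,"rz":0,"hand":0.045},{"dx":0.0084,"dy":0.0127,"dz":0,"rx":0,"ry":0,"rz":0,"hand":0.045},{"dx":0,"dy":0,"dz":0,"rx":0,"ry":0,"rz":0,"hand":0.045},{"dx":0,"dy":0,"dz":0,"rx":0,"ry":0,"rz":0,"hand":0.045},{"dx":0,"dy":0,"dz":0,"rx":0,"ry":0,"rz":0,"hand":0.045}]'
python3 to.py .5146 .235 .065
```

```text
clock: 9.93
position: [0.5243, 0.1913, 0.1684]
ee_rot: [-0.0, 0.185, 0.983, 0.0]
contact_force: [0.7, 0.2, -1.3]
width: 0.056
gripper_force: 37.8
clock: 10.35
position: [0.5154, 0.234, 0.1683]
ee_rot: [0.0, 0.185, 0.983, -0.0]
contact_force: [0.1, 0.4, -1.0]
width: 0.0557
gripper_force: 37.8
tool shift [0.0012 0.0007 0.1033] yaw of y 68.64946504858422 z [-0.0001 -0.0008 -1.    ] q [ 0.3037  0.3049  1.6254 -0.0007  1.2117 -0.8942] t 10.35
```

```bash

python3 -m pendant '[{"dx":0.001,"dy":0.0005,"dz":0.025,"rx":0,"ry":0,"rz":0,"hand":0.045},{"dx":0,"dy":0,"dz":0.025,"rx":0,"ry":0,"rz":0,"hand":0.045},{"dx":0,"dy":0,"dz":0.022,"rx":0,"ry":0,"rz":0,"hand":0.045},{"dx":0,"dy":0,"dz":0.015,"rx":0,"ry":0,"rz":0,"hand":0.045},{"dx":0,"dy":0,"dz":0.008,"rx":0,"ry":0,"rz":0,"hand":0.045},{"dx":0,"dy":0,"dz":0.004,"rx":0,"ry":0,"rz":0,"hand":0.045},{"dx":0,"dy":0,"dz":0.002,"rx":0,"ry":0,"rz":0,"hand":0.045},{"dx":0,"dy":0,"dz":0.001,"rx":0,"ry":0,"rz":0,"hand":0.045},{"dx":0,"dy":0,"dz":0.0,"rx":0,"ry":0,"rz":0,"hand":0.045},{"dx":0,"dy":0,"dz":0.0,"rx":0,"ry":0,"rz":0,"hand":0.045}]'
python3 -m pendant '[{"dx":0,"dy":0,"dz":0.001,"rx":0,"ry":0,"rz":0,"hand":0.045},{"dx":0,"dy":0,"dz":0,"rx":0,"ry":0,"rz":0,"hand":0.045}]'
python3 -m pendant '[{"dx":0,"dy":0,"dz":0.001,"rx":0,"ry":0,"rz":0,"hand":0.045},{"dx":0,"dy":0,"dz":0,"rx":0,"ry":0,"rz":0,"hand":0.045}]'
```

```text
clock: 11.18
position: [0.5156, 0.2356, 0.0674]
ee_rot: [0.001, 0.185, 0.983, 0.0]
contact_force: [0.3, -0.3, -0.9]
width: 0.0553
gripper_force: 37.8
clock: 11.35
position: [0.5156, 0.2357, 0.0667]
ee_rot: [0.001, 0.185, 0.983, 0.001]
contact_force: [-2.2, 0.1, 4.6]
width: 0.0553
gripper_force: 38.2
clock: 11.52
position: [0.5156, 0.2356, 0.0667]
ee_rot: [0.001, 0.185, 0.983, 0.001]
contact_force: [-2.3, -1.0, 11.0]
width: 0.0552
gripper_force: 38.7
```

Contact is at 0.0667 m, which is 6 mm above its table grip reading of 0.0607, so it is on the cell floor. I'm releasing.

```bash

python3 -m pendant '[{"dx":0,"dy":0,"dz":-0.001,"rx":0,"ry":0,"rz":0,"hand":0.058},{"dx":0,"dy":0,"dz":0,"rx":0,"ry":0,"rz":0,"hand":0.065},{"dx":0,"dy":0,"dz":0,"rx":0,"ry":0,"rz":0,"hand":0.076},{"dx":0,"dy":0,"dz":0,"rx":0,"ry":0,"rz":0,"hand":0.076},{"dx":0,"dy":0,"dz":0,"rx":0,"ry":0,"rz":0,"hand":0.076},{"dx":0,"dy":0,"dz":-0.01,"rx":0,"ry":0,"rz":0,"hand":0.076},{"dx":0,"dy":0,"dz":-0.02,"rx":0,"ry":0,"rz":0,"hand":0.076},{"dx":0,"dy":0,"dz":-0.03,"rx":0,"ry":0,"rz":0,"hand":0.085},{"dx":0,"dy":0,"dz":-0.04,"rx":0,"ry":0,"rz":0,"hand":0.085},{"dx":0,"dy":0,"dz":-0.04,"rx":0,"ry":0,"rz":0,"hand":0.085},{"dx":0,"dy":0,"dz":-0.02,"rx":0,"ry":0,"rz":0,"hand":0.085},{"dx":0,"dy":0,"dz":0,"rx":0,"ry":0,"rz":0,"hand":0.085}]'
python3 to.py .4903 -.2938 .225
python3 - <<'E'
from h import *
# better bin yaw: cover-plate near edge / handle; view high-res
t=manip.get_image('top')['frame'];s=manip.get_image('side')['frame']
c=np.zeros((600,790,3),np.uint8)
a=crop(t,392,212,492,312,3.9);b=crop(s,265,312,365,410,3.9)
c[:a.shape[0],:390]=a;c[:b.shape[0],395:395+b.shape[1]]=b
a=crop(t,190,215,290,265+30,2.5); c[395:395+200,:a.shape[1]]=a[:200]
b=crop(s,250,170,350,250,2.5); c[395:395+200,395:395+b.shape[1]]=b[:200]
cv2.imwrite('pics/bin.png',c)
E
```

```text
clock: 12.52
position: [0.518, 0.2365, 0.2322]
ee_rot: [0.005, 0.185, 0.983, 0.003]
contact_force: [0.2, 0.5, 0.7]
width: 0.0853
gripper_force: 0.0
tool shift [-0.1672 -0.504   0.0048] yaw of y 68.64949560761754 z [ 0.0118  0.0038 -0.9999] q [ 0.306   0.2604  1.5249  0.0001  1.344  -0.8921] t 12.5167
```

View pics/bin.png

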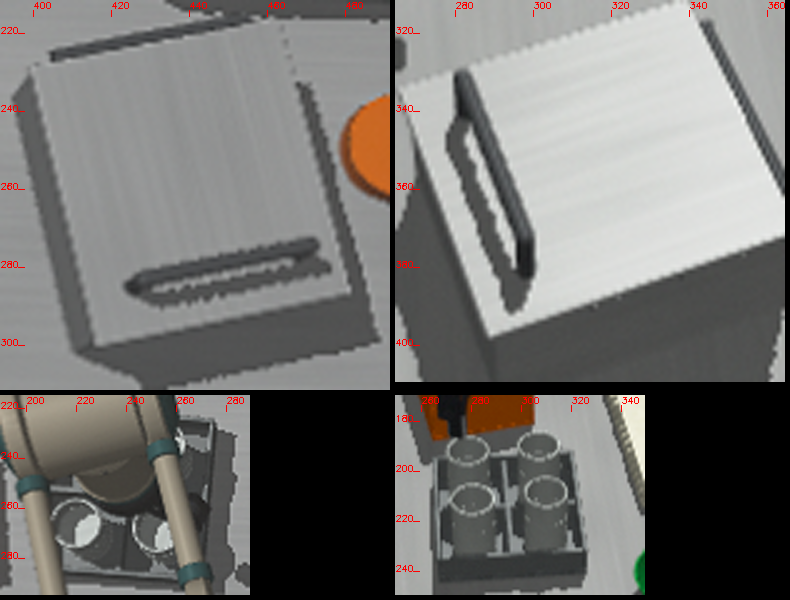

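All four tins stand in the crate. From the crops, the cover plate corners in the top view are (416.4,300.0), (481.2,286.4), (464.1,216.1) and (400.5,228.2). The bar ends are (426.1,284.6) and (471.0,274.1) in the top view, and (281.7,330.7) and (297.8,374.3) in the side view.

```bash
python3 - <<'E'
from h import *
np.set_printoptions(precision=4,suppress=True)
d=manip.get_image('top');s=manip.get_image('side')
c=plane(d,[(416.4,300.0),(481.2,286.4),(464.1,216.1),(400.5,228.2)],.108);print(c,np.linalg.norm(c-np.roll(c,-1,0),axis=1))
v=c[0]-c[1]+c[3]-c[2]; u=c[3]-c[0]+c[2]-c[1]; print('yaws',np.arctan2(-v[0],v[1]),np.arctan2(u[1],u[0]),'centre',c.mean(0))
y=(np.arctan2(-v[0],v[1])+np.arctan2(u[1],u[0]))/2;X=np.array([np.cos(y),np.sin(y)])
print('near edge mid',c[:2].mean(0),'far',c[2:].mean(0))
b=cross2(d,[(426.1,284.6),(471.0,274.1)],s,[(281.7,330.7),(297.8,374.3)]);print('bar xs',b)
b=plane(d,[(426.1,284.6),(471,274.1)],.148);print('bar',b,b.mean(0)); w=b[0]-b[1];print(np.arctan2(-w[0],w[1]))
print('bar mid along X from cover centre',(b.mean(0)-c.mean(0))[:2]@X,'across',(b.mean(0)-c.mean(0))[:2]@[-X[1],X[0]])
E
```

```text
[[ 0.4374 -0.214   0.108 ]
 [ 0.4791 -0.3948  0.108 ]
 [ 0.6783 -0.3539  0.108 ]
 [ 0.6373 -0.1719  0.108 ]] [0.1856 0.2033 0.1866 0.2042]
yaws 0.224148528862133 0.20495601223657908 centre [ 0.558  -0.2837  0.108 ]
near edge mid [ 0.4582 -0.3044  0.108 ] far [ 0.6578 -0.2629  0.108 ]
bar xs [[ 0.4769 -0.2327  0.1456  0.0038]
 [ 0.5059 -0.356   0.1446  0.0014]]
bar [[ 0.4746 -0.2324  0.148 ]
 [ 0.5061 -0.3549  0.148 ]] [ 0.4903 -0.2936  0.148 ]
0.2512787991666399
bar mid along X from cover centre -0.06824684621184673 across 0.004659293166933053
```

```bash

python3 -m pendant '[{"dx":0,"dy":0,"dz":-0.01,"rx":0,"ry":0,"rz":6.97,"hand":0.085},{"dx":0,"dy":0,"dz":0,"rx":0,"ry":0,"rz":6.97,"hand":0.085},{"dx":0,"dy":0,"dz":0,"rx":0,"ry":0,"rz":6.97,"hand":0.085},{"dx":0,"dy":0,"dz":0,"rx":0,"ry":0,"rz":6.97,"hand":0.085},{"dx":0,"dy":0,"dz":0,"rx":0,"ry":0,"rz":6.97,"hand":0.085},{"dx":0,"dy":0,"dz":0,"rx":0,"ry":0,"rz":6.97,"hand":0.085},{"dx":0,"dy":0,"dz":0,"rx":0,"ry":0,"rz":6.97,"hand":0.085},{"dx":0,"dy":0,"dz":0,"rx":0,"ry":0,"rz":6.97,"hand":0.085},{"dx":0,"dy":0,"dz":0,"rx":0,"ry":0,"rz":0,"hand":0.085},{"dx":0,"dy":0,"dz":0,"rx":0,"ry":0,"rz":0,"hand":0.085}]'
python3 to.py .4905 -.2945 .24
```

```text
clock: 13.55
position: [0.5141, 0.2352, 0.2338]
ee_rot: [-0.001, 0.622, 0.783, -0.001]
contact_force: [-0.0, -0.0, -0.2]
width: 0.0853
gripper_force: 0.0
tool shift [-0.5106 -0.1427 -0.0056] yaw of y 13.055863495958228 z [-0.0031 -0.0009 -1.    ] q [0.3059 0.2618 1.5187 0.0001 1.3643 0.078 ] t 13.55
```

```bash

python3 -m pendant '[{"dx":-0.034,"dy":-0.0095,"dz":0,"rx":0,"ry":0,"rz":0,"hand":0.085},{"dx":-0.034,"dy":-0.0095,"dz":0,"rx":0,"ry":0,"rz":0,"hand":0.085},{"dx":-0.034,"dy":-0.0095,"dz":0,"rx":0,"ry":0,"rz":0,"hand":0.085},{"dx":-0.034,"dy":-0.0095,"dz":0,"rx":0,"ry":0,"rz":0,"hand":0.085},{"dx":-0.034,"dy":-0.0095,"dz":0,"rx":0,"ry":0,"rz":0,"hand":0.085},{"dx":-0.034,"dy":-0.0095,"dz":0,"rx":0,"ry":0,"rz":0,"hand":0.085},{"dx":-0.034,"dy":-0.0095,"dz":0,"rx":0,"ry":0,"rz":0,"hand":0.085},{"dx":-0.034,"dy":-0.0095,"dz":0,"rx":0,"ry":0,"rz":0,"hand":0.085},{"dx":-0.034,"dy":-0.0095,"dz":0,"rx":0,"ry":0,"rz":0,"hand":0.085},{"dx":-0.034,"dy":-0.0095,"dz":0,"rx":0,"ry":0,"rz":0,"hand":0.085},{"dx":-0.034,"dy":-0.0095,"dz":0,"rx":0,"ry":0,"rz":0,"hand":0.085},{"dx":-0.034,"dy":-0.0095,"dz":0,"rx":0,"ry":0,"rz":0,"hand":0.085}]'
python3 -m pendant '[{"dx":-0.034,"dy":-0.0095,"dz":0,"rx":0,"ry":0,"rz":0,"hand":0.085},{"dx":-0.034,"dy":-0.0095,"dz":0,"rx":0,"ry":0,"rz":0,"hand":0.085},{"dx":-0.034,"dy":-0.0095,"dz":0,"rx":0,"ry":0,"rz":0,"hand":0.06},{"dx":0,"dy":0,"dz":0,"rx":0,"ry":0,"rz":0,"hand":0.06},{"dx":0,"dy":0,"dz":0,"rx":0,"ry":0,"rz":0,"hand":0.06},{"dx":0,"dy":0,"dz":0,"rx":0,"ry":0,"rz":0,"hand":0.06}]'
python3 to.py .4905 -.2945 .131
```

```text
clock: 14.55
position: [0.494, -0.1893, 0.2348]
ee_rot: [-0.001, 0.622, 0.783, 0.0]
contact_force: [0.7, -0.4, -0.3]
width: 0.0854
gripper_force: 0.0
clock: 15.05
position: [0.4892, -0.2929, 0.2346]
ee_rot: [-0.001, 0.623, 0.782, 0.0]
contact_force: [1.3, -0.2, 0.1]
width: 0.0602
gripper_force: 0.0
tool shift [-0.0021  0.001   0.1035] yaw of y 12.934332771636026 z [-0.0013  0.0021 -1.    ] q [-0.662   0.2681  1.5079  0.0008  1.3679 -0.8879] t 15.05
```

```bash

python3 -m pendant '[{"dx":-0.002,"dy":0.001,"dz":0.02,"rx":0,"ry":0,"rz":0,"hand":0.06},{"dx":0,"dy":0,"dz":0.025,"rx":0,"ry":0,"rz":0,"hand":0.06},{"dx":0,"dy":0,"dz":0.02,"rx":0,"ry":0,"rz":0,"hand":0.06},{"dx":0,"dy":0,"dz":0.02,"rx":0,"ry":0,"rz":0,"hand":0.06},{"dx":0,"dy":0,"dz":0.0185,"rx":0,"ry":0,"rz":0,"hand":0.06},{"dx":0,"dy":0,"dz":0,"rx":0,"ry":0,"rz":0,"hand":0.06},{"dx":0,"dy":0,"dz":0,"rx":0,"ry":0,"rz":0,"hand":0.06}]'
python3 to.py .4905 -.2945 .131
python3 - <<'E'
from h import *
t=manip.get_image('top')['frame'];s=manip.get_image('side')['frame']
cv2.imwrite('pics/h1.png',crop(s,250,290,370,400,5))
E
```

```text
clock: 15.63
position: [0.4907, -0.2933, 0.1313]
ee_rot: [-0.001, 0.622, 0.783, 0.0]
contact_force: [0.9, 1.3, 0.3]
width: 0.0602
gripper_force: 0.0
tool shift [-0.0011 -0.0005  0.0003] yaw of y 13.019518355889296 z [-0.0019  0.0019 -1.    ] q [-0.6607  0.3449  1.6647  0.0004  1.1347 -0.8881] t 15.6333
```

View pics/h1.png

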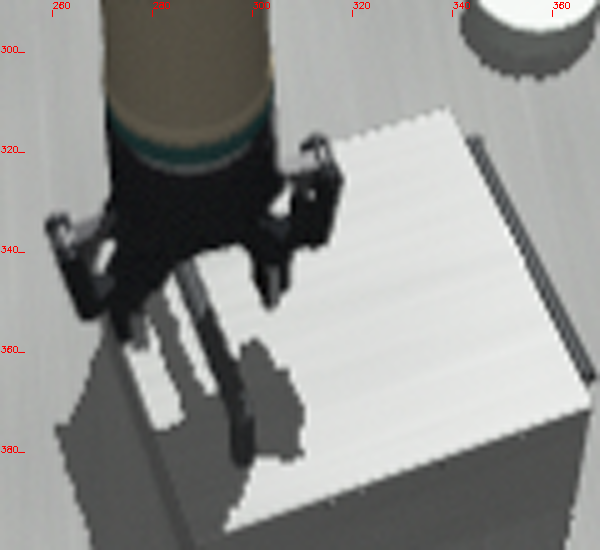

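The side view shows the bar, around (290,355), running between the two fingers at about (276,355) and (302,348). I'm closing on it.

```bash

python3 -m pendant '[{"dx":0,"dy":0,"dz":0,"rx":0,"ry":0,"rz":0,"hand":0.04},{"dx":0,"dy":0,"dz":0,"rx":0,"ry":0,"rz":0,"hand":0.02},{"dx":0,"dy":0,"dz":0,"rx":0,"ry":0,"rz":0,"hand":0.0},{"dx":0,"dy":0,"dz":0,"rx":0,"ry":0,"rz":0,"hand":0.0},{"dx":0,"dy":0,"dz":0,"rx":0,"ry":0,"rz":0,"hand":0.0},{"dx":0,"dy":0,"dz":0,"rx":0,"ry":0,"rz":0,"hand":0.0},{"dx":0,"dy":0,"dz":0,"rx":0,"ry":0,"rz":0,"hand":0.0},{"dx":0,"dy":0,"dz":0,"rx":0,"ry":0,"rz":0,"hand":0.0}]' 45
python3 to.py .4905 -.2945 .131
python3 - <<'E'
from h import *
np.set_printoptions(precision=4,suppress=True)
s=manip.get_state();print(s['contact_force'],s['moment'],s['width'],s['gripper_force'])
T=rot(s['ee_rot']); print(T)
# grasp-centred rotation: hinge in tool frame (grasp point = bar axis)
X=np.array([np.cos(.225),np.sin(.225),0]); Y=np.array([-X[1],X[0],0])
bar=s['position']+T@[0,0,-.0187]; bar[2]=.148
H=bar+.170*X; H[2]=.100
print('bar',bar,'hinge',H, 'turn axis(tool) for opening', T.T@Y)
# opening: near edge (-X side) up => rotation about +Y by +th: X cross... check
n=14; th=np.radians(45)/n
r0=R.from_rotvec(th*Y).as_matrix()
p1=H+r0@(s['position']-H); print('dz world',p1[2]-s['position'][2],'row shift(tool)',T.T@(p1-s['position']),'turn deg',np.degrees(T.T@(th*Y)))
rf=R.from_rotvec(np.radians(45)*Y).as_matrix(); print('final tcp',H+rf@(s['position']-H), 'tool z',rf@T[:,2])
E
```

```text
clock: 16.4
position: [0.4908, -0.2956, 0.1327]
ee_rot: [0.0, 0.623, 0.782, -0.0]
contact_force: [-2.8, -0.5, 6.0]
width: 0.01
gripper_force: 44.0
tool shift [ 0.0011 -0.0001  0.0017] yaw of y 12.88687837595244 z [-0.0001 -0.0007 -1.    ] q [-0.663   0.344   1.6625 -0.0007  1.1348 -0.8877] t 16.4
[-2.8289 -0.5229  6.0212] [-0.0114  0.3834  0.0435] 0.010043527808885983 43.95230054855347
[[-0.223   0.9748 -0.0001]
 [ 0.9748  0.223  -0.0007]
 [-0.0006 -0.0002 -1.    ]]
bar [ 0.4908 -0.2955  0.148 ] hinge [ 0.6565 -0.2576  0.1   ] turn axis(tool) for opening [ 1.     -0.0001 -0.0006]
dz world 0.009480841655605837 row shift(tool) [-0.      0.0021 -0.0095] turn deg [ 3.2143 -0.0003 -0.0021]
final tcp [ 0.5619 -0.2793  0.2433] tool z [-0.6893 -0.1584 -0.7069]
```

```bash

python3 -m pendant '[{"dx":0,"dy":0.001,"dz":-0.0047,"rx":1.6,"ry":0,"rz":0,"hand":0},{"dx":0,"dy":0.001,"dz":-0.0048,"rx":1.61,"ry":0,"rz":0,"hand":0},{"dx":0,"dy":0.0021,"dz":-0.0095,"rx":3.21,"ry":0,"rz":0,"hand":0},{"dx":0,"dy":0.0021,"dz":-0.0095,"rx":3.21,"ry":0,"rz":0,"hand":0},{"dx":0,"dy":0,"dz":0,"rx":0,"ry":0,"rz":0,"hand":0},{"dx":0,"dy":0,"dz":0,"rx":0,"ry":0,"rz":0,"hand":0}]'
cat > ang.py <<'E'
from h import *
np.set_printoptions(precision=4,suppress=True)
s=manip.get_state();T=rot(s['ee_rot']);X=np.array([np.cos(.225),np.sin(.225),0]);H=np.array([.6565,-.2576,.1])
b=s['position']+T@[0,0,-.0170]-H; a,z=-b@X,b[2]; print('cover angle from bar',np.degrees(np.arctan2(z,a)-np.arctan2(.048,.17)),'radius',np.hypot(a,z),'(.1766)','tool tilt',np.degrees(np.arccos(-T[2,2])),'F',s['contact_force'],s['moment'],'q',s['qpos'],s['width'],s['gripper_force'],s['clock'])
E
python3 ang.py
```

```text
clock: 16.9
position: [0.4979, -0.2939, 0.1596]
ee_rot: [-0.054, 0.621, 0.779, -0.067]
contact_force: [-3.6, -3.0, 0.3]
width: 0.0102
gripper_force: 45.5
cover angle from bar 9.780742997459491 radius 0.17707199333833337 (.1766) tool tilt 9.853000276504101 F [-3.5898 -3.0493  0.3219] [-0.2857  0.3999  0.0517] q [-0.5757  0.3991  1.5141 -0.1263  1.3503 -0.7666] 0.010172788648026154 45.49193501472473 16.9
```

It is tracking the arc: radius 0.177 m and only small forces. I'm continuing to 45°.

```bash

python3 -m pendant '[{"dx":0,"dy":0.0021,"dz":-0.0095,"rx":3.21,"ry":0,"rz":0,"hand":0},{"dx":0,"dy":0.0021,"dz":-0.0095,"rx":3.21,"ry":0,"rz":0,"hand":0},{"dx":0,"dy":0.0021,"dz":-0.0095,"rx":3.21,"ry":0,"rz":0,"hand":0},{"dx":0,"dy":0.0021,"dz":-0.0095,"rx":3.21,"ry":0,"rz":0,"hand":0},{"dx":0,"dy":0.0021,"dz":-0.0095,"rx":3.21,"ry":0,"rz":0,"hand":0},{"dx":0,"dy":0,"dz":0,"rx":0,"ry":0,"rz":0,"hand":0},{"dx":0,"dy":0,"dz":0,"rx":0,"ry":0,"rz":0,"hand":0}]'
python3 ang.py
```

```text
clock: 17.48
position: [0.52, -0.2887, 0.2023]
ee_rot: [-0.14, 0.607, 0.762, -0.176]
contact_force: [-4.7, -2.4, 1.9]
width: 0.0101
gripper_force: 46.3
cover angle from bar 25.82554767654203 radius 0.17718065052088863 (.1766) tool tilt 26.00121982181413 F [-4.6607 -2.363   1.9121] [-0.2598  0.6794 -0.0196] q [-0.4549  0.5331  1.2535 -0.2816  1.7122 -0.6691] 0.010136784576710446 46.341973543167114 17.4833
```

```bash

python3 -m pendant '[{"dx":0,"dy":0.0021,"dz":-0.0095,"rx":3.21,"ry":0,"rz":0,"hand":0},{"dx":0,"dy":0.0021,"dz":-0.0095,"rx":3.21,"ry":0,"rz":0,"hand":0},{"dx":0,"dy":0.0021,"dz":-0.0095,"rx":3.21,"ry":0,"rz":0,"hand":0},{"dx":0,"dy":0.0021,"dz":-0.0095,"rx":3.21,"ry":0,"rz":0,"hand":0},{"dx":0,"dy":0.0021,"dz":-0.0095,"rx":3.21,"ry":0,"rz":0,"hand":0},{"dx":0,"dy":0.0019,"dz":-0.0085,"rx":2.9,"ry":0,"rz":0,"hand":0},{"dx":0,"dy":0,"dz":0,"rx":0,"ry":0,"rz":0,"hand":0},{"dx":0,"dy":0,"dz":0,"rx":0,"ry":0,"rz":0,"hand":0},{"dx":0,"dy":0,"dz":0,"rx":0,"ry":0,"rz":0,"hand":0}]'
python3 ang.py
python3 - <<'E'
from h import *
s=manip.get_image('side');t=manip.get_image('top')
c=np.zeros((600,800,3),np.uint8)
a=crop(s['frame'],250,230,400,420,3); c[:570,:450]=a
b=crop(t['frame'],200,210,316,300,3); c[:270,452:452+348]=b
b=crop(t['frame'],386,200,500,310,3); c[270:600,452:452+342]=b
cv2.imwrite('pics/fin.png',c)
E
```

```text
clock: 18.23
position: [0.5603, -0.2794, 0.2425]
ee_rot: [-0.238, 0.577, 0.722, -0.298]
contact_force: [-4.8, -0.5, 3.8]
width: 0.01
gripper_force: 47.3
cover angle from bar 44.96564140988253 radius 0.17722220172570372 (.1766) tool tilt 44.83601138527791 F [-4.8326 -0.4887  3.7843] [-0.2045  0.6496 -0.0307] q [-0.3505  0.7403  0.9269 -0.4649  2.1191 -0.6857] 0.010008803270904981 47.31404900550842 18.2333
```

View pics/fin.png

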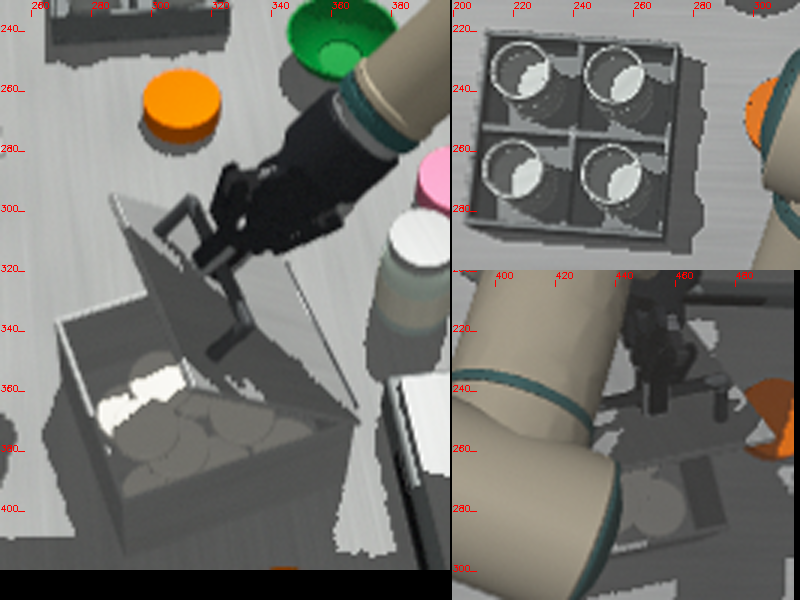

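The side view shows the cover half open with the bar gripped near (212,265). The top view shows all four tins upright in their cells. The bar position gives 45.0° and the tool tilt 44.8°, so I'm handing in.

```bash
python3 ang.py | cut -c1-60; python3 -c "
from rig import manip
print(manip.sign_off())"
```

```text
cover angle from bar 44.991276226063725 radius 0.17720993108
the job is handed in; nothing more can be done
None
```

Both tall tins stand upright in the two near crate cells, and I handed the job in at about 18 s with the arm still holding the caps-bin cover at about 45°; sign-off returned no verdict.

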